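Reset the block heater behind its push-latch flap

TASK

Reset the block heater with the fingertips alone: press its push-latch flap so that it pops open, push the round button underneath fully down and let it come back up, then swing the flap over from behind and press it in until it latches shut, flush, and take the hand away. Leave the square button alone; do not grasp or lift anything, and leave everything else standing where it is.

Things in the scene. Friction and masses are not known exactly. Their poses are not given: they have to be found in the camera images.
- heater: White block heater, fixed, 200 (its x) by 250 (y) by 75 mm high; origin: centre of its underside; x to its rear, y to its left, z up. A grey flap over a recess in its top spans x -92 to -2, y -100 to +40 mm. Recess floor 45 mm, rim 75 mm above the bench. Behind it an aluminium tube block, up to 105 mm high. A loose vial stands on the deck left of the flap
- flap_press (a point): Point on the flap's upper face, 68 mm from the hinge line, midway along it: a good place to press. Moves with the flap; its frame is the flap's: x from the free front edge to the hinge, y along the hinge, z out of the upper face. 75 mm above the bench when shut
- flap_hinge (a point): Middle of the flap's hinge line, which runs along the heater's y at the flap's rear edge, level with its upper face (75 mm above the bench); fixed, axes as the heater's. The flap is 90 mm from hinge line to free front edge, 140 mm wide, 5 mm thick
- flap (a joint): Flap angle, rad: 0 (to 0.02) latched flush, grows as it swings up and back. Push-push latch: pressed to its end stop (-0.1, 7 mm at flap_press, 3 to 6 N; past -0.08 is enough) and let go, a spring swings it to about 1.12 in 1 to 2 s. Pushed (1 to 4 N) back to that stop and let go, it latches. When open push its upper face: straight down on its raised edge binds. Yields back to 1.5
- round_button_top (a point): Centre of the top of the round button: black, 26 mm across, 62 mm above the bench when up, on a 38 mm square base 9 mm high; 62 mm in front of the hinge line, 34 mm left or right of the flap's middle (varies). Moves with the button
- round_button (a joint): Travel of the round button, m: 0 up, 0.005 fully down (5 N, springs back)
- square_button_top (a point): Centre of the top of the square button, black, 15 mm wide, in the other of the two places, 68 mm from the round one, same height: leave it alone
- square_button (a joint): Travel of the square button, m: 0 up, 0.005 fully down (5 N, springs back)
- vial: Small amber vial with a white cap on the heater's deck, 24 mm wide, 40 mm tall, loose; origin: centre of its underside
- rack: Orange tube rack, fixed, 90 by 150 by 55 mm high, on the other side of the bench's middle from the heater; holds capped tubes that reach 122 mm above the bench. Origin: centre of its underside
- tube_a: Loose capped tube in the rack, 33 mm wide, 112 mm long; origin: bottom centre
- tube_b: Loose capped tube in the rack, 33 mm wide, 112 mm long; origin: bottom centre
- medium_bottle: Loose glass bottle, 56 mm wide, 105 mm tall, on the bench nearer the robot; origin: centre of its underside
- tip_box: Loose box of pipette tips, 85 by 120 by 56 mm high; origin: centre of its underside
- sample_case: Loose flat red case, 120 by 90 by 35 mm high; origin: centre of its underside
- pen_cup: Loose orange cup, 72 mm wide, 85 mm tall; origin: centre of its underside
- marker: Loose black marker pen lying on the bench, 15 mm thick, about 125 mm long; origin: the middle of its underside

How it is judged:
By the outcome, as a careful person would: the job done as asked, in the order asked, and still so for the second after the job is handed in, with the robot touching nothing.
It also fails if it takes over 64 s, if anything falls off the work surface, if the arm or the gripper's body presses on something with over 40 N, if the wrist force passes 120 N, or if a joint passes its speed limit or range.

ROBOT

A 6-joint arm with a two-finger parallel gripper is mounted at the origin on the work surface. World frame = base frame: x ahead of the robot, y to its left, z up, the work surface at z = 0. Lengths are in m, angles in degrees, forces in N, time in s.
With the tool pointing down it reaches from about 0.325 to 0.85 m from the base axis. Payload 15.5 kg.
Tool frame: the origin (TCP) lies midway between the tips of the shut fingers; the grasp point (between the pads) lies 19 mm behind it; z points along the fingers, y is the line along which they close (so a half turn about z gives the same grasp; the last joint's range is limited). The gripper opens to 91 mm and grips with 3 to 60 N. Pads are 32 mm wide; open, the fingers measure 118 mm over their backs; the gripper's body (76 mm by 178 mm) begins 60 mm behind the grasp point.
Start: joints at [-73.596, 28.281, 77.091, -0, 74.628, -5.472], TCP at [0.233, -0.58, 0.214] pointing down, gripper open.
Joint ranges: [-166.48, 166.48], [-47.26, 123.95], [12.59, 153.08], [-70.14, 250.14], [6.76, 159.57], [-176.63, 176.63]. Speed limits (degrees/s): [108.29, 108.29, 147.25, 172.46, 172.46, 172.46].

INTERFACE

Orientations are given as a 3x3 rotation matrix whose columns are the frame's x, y, z axes.
In Python, from bench import ctrl gives the robot as it stands. The module is installed in compiled form; this text tells all that it offers. Calls block until the motion is done:
- ctrl.goto(position, orientation): joint-space move of the TCP to a pose.
- ctrl.move_l(position, vel=0.15, ori=None, contact_N=None): straight line of the TCP; ori=None keeps the orientation; vel is the mean speed in m/s. With contact_N (N) it stops when the force on the tool has changed by that much, and returns True; else False.
- ctrl.movej(angles): joint-space move.
- ctrl.command_gripper(opening): opening from 0.0 (shut) to 1.0 (fully open); the grip force is fixed at half the most; returns when the fingers have stopped.
- ctrl.sleep(seconds).
- ctrl.ik(position, orientation): joint angles nearest the present ones, or None.
- ctrl.read_camera(name): name is "scene" or "top" or "wrist"; returns the picture (384x512x3 uint8, blue, green, red); there is no depth.
- ctrl.camera_params(name): a dict with "fx", "fy", "cx", "cy" (pixels), "pose" (4x4, takes a point from camera to world coordinates); the wrist camera has in their place "T_tool_cam" (4x4, takes a point from camera to tool coordinates, whose origin is the TCP and whose axes are the flange's). Camera axes: x right, y up, looking along -z (the intrinsics and any distortion apply to the point x, -y, -z); pixel columns grow to the right and rows downward; lengths in m; the calibration is good to about 2 mm. A picture is of the moment at which its call begins: read the wrist's pose just before it. camera_params takes no time and is no camera call.
A pose or a line that the arm cannot do raises ctrl.MotionError and nothing moves.
- ctrl.sign_off(): hands the job in; it is judged then, once.
Readings, each from a call of its own:
- ctrl.current_t(): time.
- ctrl.current_q(): joint angles.
- ctrl.current_dq(): joint speeds.
- ctrl.current_effort(): joint torques, N m.
- ctrl.current_tool_pos(): TCP position.
- ctrl.current_eef_rot(): TCP orientation.
- ctrl.current_contact_force(): force on the tool from outside, world axes, zero at the start.
- ctrl.current_wrist_torque(): the same for the moment, N m.
- ctrl.current_grip_width(): opening from 0.0 (shut) to 1.0 (fully open).
- ctrl.current_grasp_force(): force on a finger pad.
Only numpy, scipy, OpenCV 4.12 (cv2) and the standard library are available. Lean on these libraries where they do the work, as an engineer would, in place of code of your own. Each camera call takes 0.05 s, during which the arm holds its last target. There are 200 camera calls.

## Working session

There is one attempt and no reset: what is moved stays moved. The work goes in short steps, each a Python script; the robot and the scene stay as the last script left them, time stands still between calls to the robot, and variables do not carry over. Pictures are saved under pics/ and viewed, at most 10 in all, crops included, and the job is handed in when it is done.

```bash
mkdir -p pics
python3 - <<'E'
from bench import ctrl
import cv2
for n in("top","scene"):
    cv2.imwrite(f"pics/{n}0.png",ctrl.read_camera(n)); p=ctrl.camera_params(n); print(n,p)
print(ctrl.camera_params("wrist"),ctrl.current_eef_rot(),ctrl.current_t())
E
```

```text
top {'fx': 441.57269047928736, 'fy': 441.57269047928736, 'cx': 256.1314707551117, 'cy': 189.19800202722274, 'pose': array([[-0.00917353,  0.99437396, -0.10552851,  0.35289686],
       [-0.99991069, -0.01014754, -0.00869665, -0.02339433],
       [-0.00971857,  0.1054393 ,  0.99437825,  1.43756831],
       [ 0.        ,  0.        ,  0.        ,  1.        ]])}
scene {'fx': 389.06572298476175, 'fy': 389.06572298476175, 'cx': 252.11132241293245, 'cy': 191.44069225917383, 'pose': array([[ 0.29141398, -0.51038443,  0.80906466,  1.3157249 ],
       [ 0.95641207,  0.17208287, -0.23593099, -0.25114293],
       [-0.01881067,  0.8425528 ,  0.53828518,  0.6612355 ],
       [ 0.        ,  0.        ,  0.        ,  1.        ]])}
{'fx': 334.21049121221, 'fy': 334.21049121221, 'cx': 254.85881830399228, 'cy': 190.17136903400512, 'T_tool_cam': array([[-9.43118427e-04,  9.64332875e-01,  2.64690794e-01,
         7.44938035e-02],
       [ 9.99999547e-01,  8.74617650e-04,  3.76648710e-04,
         2.48667410e-04],
       [ 1.31711493e-04,  2.64691029e-01, -9.64333263e-01,
        -1.70016461e-01],
       [ 0.00000000e+00,  0.00000000e+00,  0.00000000e+00,
         1.00000000e+00]])} [[ 9.27986124e-01  3.72614635e-01 -2.97528452e-04]
 [ 3.72614740e-01 -9.27985583e-01  1.00680311e-03]
 [ 9.90474604e-05 -1.04516281e-03 -9.99999449e-01]] 0.1
```

View pics/top0.png

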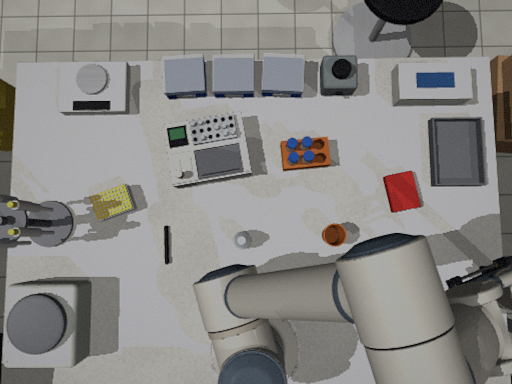

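View pics/scene0.png

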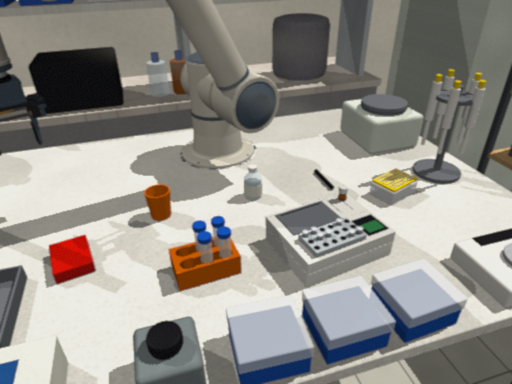

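Top view: the heater is at px ~(208,150), with its grey flap at ~(219,161), the tube block at ~(213,128) behind it and the vial at ~(183,168). I'll measure the flap in the top view.

```bash
cat > h.py <<'E'
from bench import ctrl
import cv2, numpy as np
def ray(P,T,u,v,z):
    d=T[:3,:3]@np.array([(u-P['cx'])/P['fx'],-(v-P['cy'])/P['fy'],-1.]); o=T[:3,3]
    return o+d*(z-o[2])/d[2]
def proj(P,T,X):
    c=np.linalg.inv(T)@np.append(X,1); return P['cx']-P['fx']*c[0]/c[2], P['cy']+P['fy']*c[1]/c[2]
E
python3 - <<'E'
from h import *
im=cv2.imread("pics/top0.png"); P=ctrl.camera_params("top");T=P['pose']
print(im[150:172:3,219].tolist(), im[161,185:250:5].tolist())
g=cv2.cvtColor(im,cv2.COLOR_BGR2GRAY); m=((g>60)&(g<140)).astype(np.uint8); 
n,l,s,c=cv2.connectedComponentsWithStats(m,connectivity=4); k=l[161,219]; print(s[k],c[k])
cs,_=cv2.findContours((l==k).astype(np.uint8),0,1); r=cv2.minAreaRect(cs[0]); print(r)
b=cv2.boxPoints(r); W=np.array([ray(P,T,*p,.075) for p in b]); print(W, W.mean(0))
for i in range(4): e=W[(i+1)%4]-W[i]; print(np.linalg.norm(e),np.degrees(np.arctan2(e[1],e[0])))
cv2.imwrite("pics/crop.png",cv2.resize(im[100:200,150:260],None,fx=6,fy=6,interpolation=cv2.INTER_CUBIC))
E
```

```text
[[94, 90, 91], [93, 89, 87], [93, 88, 86], [95, 92, 92], [93, 90, 90], [93, 91, 90], [92, 87, 87], [83, 79, 78]] [[170, 172, 172], [164, 165, 166], [146, 149, 150], [92, 89, 88], [93, 87, 87], [96, 91, 90], [89, 86, 84], [91, 86, 86], [95, 91, 90], [90, 84, 86], [91, 90, 88], [98, 92, 91], [171, 175, 175]]
[ 194  143   50   37 1329] [218.5364936  160.72385252]
((218.4864959716797, 160.91891479492188), (29.920616149902344, 46.031715393066406), 80.53767395019531)
[[0.6233327  0.18441736 0.075     ]
 [0.64587317 0.04180179 0.075     ]
 [0.55213949 0.02693329 0.075     ]
 [0.52983822 0.16853097 0.075     ]] [0.5877959  0.10542085 0.075     ]
0.14438584534020493 -81.01866256574301
0.09490561223971387 -170.98655295842215
0.1433431256026117 98.95041432952156
0.09483456621408257 9.643473808334122
```

View pics/crop.png

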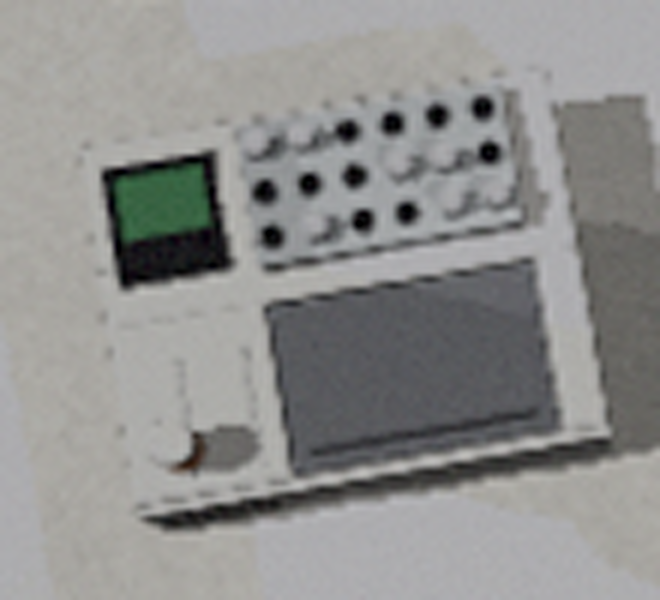

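Crop: the flap is crisp, yawed about 9°, centre ≈ (0.588, 0.105). The vial at crop px (175,450) is well clear of it on the left, and the tube block starts just behind the hinge. Next I press the flap and look underneath with the wrist camera.

```bash
cat >> h.py <<'E'
yaw=np.radians(9.1); hx=np.array([np.cos(yaw),np.sin(yaw),0]); hy=np.array([-hx[1],hx[0],0])
hinge=np.array([.5878,.1054,0])+.045*hx
def W(x,y,z): return hinge+x*hx+y*hy+np.array([0,0,z])   # x behind hinge, y left of flap middle, z above bench
def R(tilt=0):  # tool x towards the robot, fingertips leaning forward by tilt
    t=np.radians(tilt); z=np.sin(t)*hx-np.cos(t)*np.array([0,0,1]); y=hy
    return np.column_stack([np.cross(y,z),y,z])
def st(s): print(s,"t=%.2f"%ctrl.current_t(),np.round((ctrl.current_tool_pos()-hinge)@np.column_stack([hx,hy,[0,0,1]]),4),np.round(ctrl.current_contact_force(),1))
E
python3 - <<'E'
from h import *
print(R()[:,0],np.linalg.det(R()))
ctrl.command_gripper(0.0); st("shut")
ctrl.goto(W(-.066,0,.2),R()); st("above")
ctrl.move_l(W(-.066,0,.09)); 
c=ctrl.move_l(W(-.066,0,.064),vel=.02,contact_N=14); st(("press",c))
ctrl.move_l(W(-.066,0,.26),vel=.25); st("up")
ctrl.sleep(1.2)
T=np.eye(4);T[:3,:3]=ctrl.current_eef_rot();T[:3,3]=ctrl.current_tool_pos()
P=ctrl.camera_params("wrist"); np.save("Twc.npy",T@P["T_tool_cam"])
im=ctrl.read_camera("wrist"); cv2.imwrite("pics/w1.png",im); st("pic")
for y in(-.034,.034): print(proj(P,T@P["T_tool_cam"],W(-.062,y,.062)))
E
```

```text
[-0.98741381 -0.15815807 -0.        ] 0.9999999999999999
shut t=1.47 [-0.5038 -0.6206  0.2139] [ 0.5  0.5 -0.3]
above t=4.15 [-0.0659 -0.0007  0.2   ] [ 0.1  0.4 -0.3]
('press', True) t=6.00 [-0.0657  0.      0.0697] [-2.7 -0.9 15.4]
up t=6.92 [-6.670e-02  1.000e-04  2.585e-01] [-0.2  0.   0.2]
pic t=8.17 [-0.066  0.     0.26 ] [ 0.6  0.2 -0.2]
(np.float64(224.90708075415165), np.float64(171.355217064951))
(np.float64(285.41351035938175), np.float64(171.29743416956995))
```

View pics/w1.png

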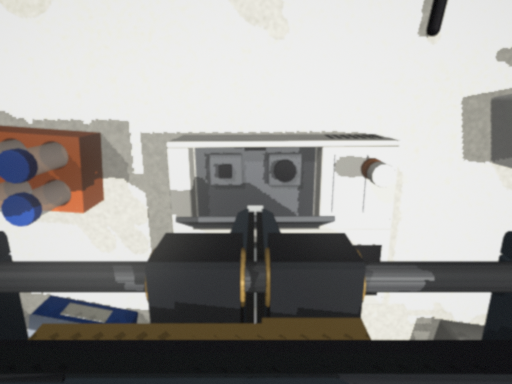

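The wrist view shows the flap open (edge at row ~220), the round button at (285,171) and the square one at (225,171), both exactly where predicted. So round is at y=+34 mm. I'll press it with the tool tilted clear of the flap.

Run:
```python
from h import *
r=R(30); a=r[:,2]; y=.034
pre=W(-.051,y,.078)
far=pre-.13*a
print(ctrl.ik(far,r),ctrl.ik(W(-.051,y,.06),r))
ctrl.goto(far,r); st("far")
ctrl.move_l(pre,vel=.12); st("pre")
c=ctrl.move_l(W(-.051,y,.060),vel=.02,contact_N=13); st(("press",c))
ctrl.sleep(.2); st("hold")
ctrl.move_l(pre,vel=.08); st("pre")
im=ctrl.read_camera("top"); cv2.imwrite("pics/t2.png",im[80:220,130:290])
ctrl.move_l(far,vel=.15); st("far")
```

```text
[  6.71881909  13.14783134 118.01109196   3.67731574  18.89866082
 -95.54204324] None
far t=9.17 [-0.115   0.0339  0.1911] [0.  0.3 1.1]Traceback (most recent call last):
  File "<stdin>", line 7, in <module>
bench.MotionError: the arm cannot follow that straight line within its joint ranges
```

Run:
```python
from h import *
for t in (15,18,20,22,25,27,30):
    print(t,[None if q is None else np.round(q,1).tolist() for q in (ctrl.ik(W(-.053,.034,z),R(t)) for z in(.058,.08))])
```

```text
15 [[7.4, 32.5, 104.5, 0.9, 28.0, -92.4], [7.4, 30.3, 103.6, 0.8, 31.1, -92.3]]
18 [[7.4, 32.2, 107.2, 1.4, 22.7, -92.9], [7.4, 29.9, 106.3, 1.2, 25.9, -92.8]]
20 [[7.3, 32.1, 109.0, 1.9, 19.0, -93.4], [7.3, 29.7, 108.0, 1.6, 22.3, -93.1]]
22 [[7.3, 32.1, 110.7, 2.6, 15.2, -94.2], [7.3, 29.6, 109.8, 2.1, 18.6, -93.7]]
25 [[7.2, 32.2, 113.4, 4.9, 9.5, -96.5], [7.2, 29.6, 112.4, 3.6, 13.0, -95.2]]
27 [None, [7.2, 29.8, 114.2, 5.6, 9.1, -97.3]]
30 [None, None]
```

Run:
```python
from h import *
r=R(22); a=r[:,2]; y=.034
pre=W(-.054,y,.078)
far=pre-.13*a
ctrl.move_l(far,ori=r); st("far")
ctrl.move_l(pre,vel=.12); st("pre")
c=ctrl.move_l(W(-.054,y,.059),vel=.02,contact_N=13); st(("press",c))
ctrl.sleep(.2); st("hold")
ctrl.move_l(pre,vel=.08); st("pre")
im=ctrl.read_camera("top"); cv2.imwrite("pics/t2.png",cv2.resize(im[80:220,130:290],None,fx=4,fy=4))
ctrl.move_l(far,vel=.15); st("far")
```

```text
far t=9.56 [-0.1013  0.0339  0.199 ] [-0.4  0.7 -1.3]
pre t=10.79 [-0.054   0.034   0.0786] [ 0.2  0.2 -0. ]
('press', True) t=11.54 [-0.0537  0.034   0.0625] [-4.7 -0.9 17.6]
hold t=11.74 [-0.0537  0.034   0.0626] [-5.  -1.4 13.4]
pre t=12.09 [-0.0539  0.034   0.078 ] [0.5 0.  0.1]
far t=13.16 [-0.1029  0.034   0.1978] [-1.   0.3  0.6]
```

The button bottomed at the expected height (13+ N). Next I close the flap from behind.

Run:
```python
from h import *
ctrl.move_l(W(-.11,.02,.28),vel=.25,ori=R()); st("up")
ctrl.goto(W(.03,0,.25),R()); st("behind")
ctrl.move_l(W(.03,0,.156),vel=.12); st("down")
ok=True
for th in np.linspace(1.35,.02,9):
    if ctrl.move_l(W(-.08*np.cos(th)+.016,0,.075+.08*np.sin(th)),vel=.08,contact_N=15): ok=False; st(("blocked",th)); break
    st(round(th,2))
if ok:
    c=ctrl.move_l(W(-.065,0,.062),vel=.02,contact_N=14); st(("press",c))
    ctrl.move_l(W(-.065,0,.26),vel=.15); st("up")
ctrl.sleep(1.0)
cv2.imwrite("pics/w3.png",ctrl.read_camera("wrist")); st("end")
```

```text
up t=14.01 [-0.1105  0.0201  0.2788] [0.1 0.4 0.9]
behind t=14.64 [2.94e-02 1.00e-04 2.49e-01] [-0.1  0.4  0.1]
down t=15.57 [0.0304 0.     0.157 ] [0.4 0.1 0. ]
1.35 t=16.12 [-0.001  -0.      0.1536] [-0.  -0.8  0.4]
1.18 t=16.43 [-0.014  -0.      0.1491] [-0.5 -0.3  0.6]
1.02 t=16.75 [-0.0259  0.      0.1431] [0.4 0.2 0.3]
0.85 t=17.07 [-0.0366  0.      0.1352] [0.2 0.9 0.7]
0.68 t=17.38 [-0.046   0.      0.1256] [-0.4  0.8  0.3]
0.52 t=17.70 [-0.0536  0.      0.1146] [-0.   0.2  0.9]
0.35 t=18.02 [-0.0592  0.      0.1025] [-0.4 -0.2  2.7]
0.19 t=18.33 [-0.0628  0.      0.0897] [0.2 0.2 1.3]
0.02 t=18.65 [-0.0643  0.      0.0765] [-1.5  0.3  1.6]
('press', True) t=19.12 [-0.0637 -0.      0.0698] [-3.4  0.4 16.1]
up t=20.55 [-0.0654  0.      0.2591] [ 0.4 -0.1 -1. ]
end t=21.60 [-0.065 -0.     0.26 ] [ 0.9 -0.6 -0. ]
```

View pics/w3.png

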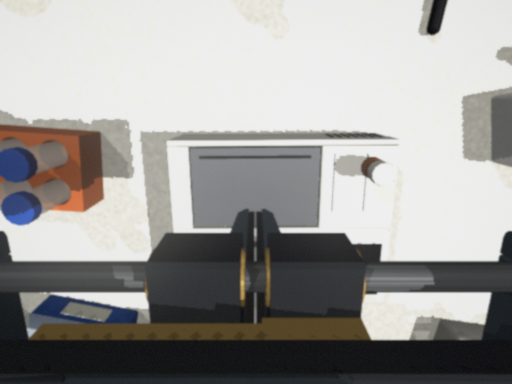

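The wrist view shows the flap shut and flush (px 190–322, 147–228), with the vial still standing at (378,172). The hand is clear, so I'm handing in.

```bash
python3 -c "
from bench import ctrl
print(ctrl.sign_off())"
```

```text
the job is handed in; nothing more can be done
None
```

The job is handed in at about 22 s: the flap popped open, the round button was pressed to its stop and released, and the flap was swung shut from behind; it looks latched flush in the last picture, with the vial unmoved and the hand clear.

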